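# Index the sample carousel and hold its port lid open

## Task

With the port lid shut, turn the sample changer's carousel by its winged knob until the one tube without a cap clicks into place right under the port. Then lift the sprung port lid by its bar and hold it 60 degrees open, so that a colleague across the bench can pipette into that tube; finish still holding the lid there, because it springs shut when let go. Leave everything else on the bench, and the loose cap lying on the cover, where it is.

Things in the scene. Friction and masses are not known exactly. Their poses are not given: they have to be found in the camera images.
- changer: sample changer, fixed: white tub 300 x 300 mm with clear walls and a flat clear cover, upper face at z 0.147. Origin on the bench on the carousel's axis, mid square; x points from that axis to the port, away from the robot. Bolted to its right side is a white measuring unit (its y -0.157 to -0.297, x -0.135 to 0.135, up to z 0.205)
- carousel (a joint): carousel angle (rad), counterclockwise from above positive, 0 at the start. 12 tube places on a 100 mm radius, one every 30 degrees (0.5236 rad), with a click stop at each: at every multiple of 0.5236 a place is under the port. Turns either way, up to 6.2 rad; a click takes about 0.05 N m to pass and pulls in the last 10 degrees when let go. The tubes ride round in it
- wing_grip (a point): grip point of the carousel's winged knob, above the middle of the cover: a black upright fin 64 mm long, 14 thick, z 0.160 to 0.204; this point is on the carousel's axis, 16 mm below the fin's top. Its x axis runs along the fin and turns with the carousel. Pinch the fin across its thickness from above and twist about the vertical
- sipper (a point): tip end of the sipper arm, an aluminium bar 28 mm wide fixed above the cover, reaching from the measuring unit along changer y to this point, its top at z 0.185 (this point is on its top)
- port (a point): middle of the port, a 70 x 66 mm opening in the cover, 100 mm from the carousel's axis along changer x, at the cover's upper face (z 0.147); fixed to the changer. The lid lies over it
- lid (a joint): opening angle (rad) of the port lid: 0 shut flat on the cover, 1.047 at 60 degrees, stop at 1.6. The edge across the bench from the robot rises and swings up and back toward the carousel's axis. A spring and its weight close it from any angle (1 to 3 N at the bar)
- lid_hinge (a point): point on the lid's hinge line, which runs along changer y, 55 mm from the carousel's axis toward the port, at z 0.147; fixed to the changer, axes as changer
- lid_bar (a point): middle of the lid's pull bar: round steel bar 12 mm thick along changer y, on two end posts (64 mm free between them), its centre 38 mm above the lid plate. Lid shut: 80 mm beyond the hinge line along changer x, 43 mm above it, z 0.190. Moves with the lid, a flat clear plate, grey frame, 89 x 84 x 5 mm
- tube_open: the one tube without a cap: a clear 50 ml tube 29 mm across, 114 tall, open mouth, standing in one of the carousel's places (loose by about 2 mm) with its underside at z 0.02; origin under its centre
- tube_a: capped tube: the same clear 50 ml tube with a blue screw cap 34 mm across, 117 tall in all, standing in another place of the carousel; origin under its centre
- tube_b: capped tube: the same clear 50 ml tube with a blue screw cap 34 mm across, 117 tall in all, standing in another place of the carousel; origin under its centre
- tube_c: capped tube: the same clear 50 ml tube with a blue screw cap 34 mm across, 117 tall in all, standing in another place of the carousel; origin under its centre
- tube_d: capped tube: the same clear 50 ml tube with a blue screw cap 34 mm across, 117 tall in all, standing in another place of the carousel; origin under its centre
- tube_cap: loose blue screw cap of the uncapped tube, 34 mm across, 14 high, lying open side up on the clear cover near its left edge at changer x -0.04, y +0.125; leave it there
- beaker: large empty glass beaker, 90 mm across, 125 tall, on the bench to the left of the changer; bystander, origin under its centre
- beaker_small: small empty glass beaker, 50 mm across, 70 tall, right of the measuring unit; bystander, origin under its centre
- petri: covered glass dish, 94 mm across, 19 high, left of the changer; bystander
- petri_large: open glass dish, 120 mm across, 17 high, left of the changer; bystander
- wash_bottle: white wash bottle with a bent spout, 68 mm across, about 190 tall in all, right of the measuring unit; bystander
- marker: white felt-tip pen with a black cap, 140 mm long, 13 thick, lying along its x axis, right of the measuring unit; bystander
Things that resemble listed ones, but are neither listed nor needed, are in the scene too. Several things have the shape of the tube_cap; the one meant has the colours described above.

How it is judged:
By the outcome, as a careful person would: the job done as asked, in the order asked, and still so for the second after the job is handed in, while the arm keeps its last pose, push and grip.
It also fails if it takes over 54 s, if anything falls off the work surface, if the arm or the gripper's body presses on something with over 40 N, if the wrist force passes 120 N, or if a joint passes its speed limit or range.

## Robot

A 7-joint arm with a two-finger parallel gripper is mounted at the origin on the work surface. World frame = base frame: x ahead of the robot, y to its left, z up, the work surface at z = 0. Lengths are in mm, angles in rad, forces in N, time in s.
With the tool pointing down it reaches from about 400 to 850 mm from the base axis. Payload 6.9 kg.
Tool frame: the origin (TCP) lies between the finger pads; the fingertips stand 11 mm ahead of it and the grasp point (between the pads) lies 8 mm behind it; z points along the fingers, y is the direction in which the jaws open and shut (so a half turn about z gives the same grasp; the last joint's range is limited). The gripper opens to 85 mm and grips with 20 to 120 N. Pads are 22 mm wide; open, the fingers measure 114 mm over their backs; the gripper's body (76 mm by 85 mm) begins 54 mm behind the grasp point. The pads swing forward as they close: fully open they stand 13 mm farther back than shut.
Start: joints at [-1.21, 0.507, -0.238, 1.5, 0.126, 1.149, -0.155], TCP at [157.552, 604.805, 242.275] pointing down, gripper open.
Joint ranges: [-3.08, 3.08], [-0.24, 2.05], [-1.43, 1.35], [0, 2.5], [-1.52, 4.66], [0.17, 1.96], [-2.89, 2.89]. Speed limits (rad/s): [2.39, 2.39, 3.14, 3.14, 3.14, 3.14, 3.14].

## Interface

Orientations are given as [roll, pitch, yaw] about the fixed x, y, z axes, in that order (R = Rz(yaw) Ry(pitch) Rx(roll)).
In Python, from station import env gives the robot as it stands.
- The arm moves only by the tool drive_tool, never from a script. Its argument "plan" is a list of rows, each a list of 3 entries, a list of its own where there are three numbers: the turn, a rotation vector about the tool's x, y, z in degrees, then the shift along the tool's x, y, z in mm, then the opening, from 0 (shut) to 1 (fully open). In form: [[[wx, wy, wz], [dx, dy, dz], claw], ...]. A call has exactly 8 rows; each row is the pose to reach, as a shift and turn from the pose measured when the call began, along the tool's axes at that moment; what a row does not reach only later rows make up. A row lasts 1/10 s, in which the tool goes at most 50 mm and 8.59 degrees, less where a joint would pass 70% of its speed; a pose out of reach is approached as far as the arm can. A call with a gripper value outside its range is refused whole. The fingers move at their own pace and stop on an object; "force" is the grip in N (left out, the last holds). Time passes only in rows, so rows that repeat a pose let the fingers close, or fill a call up. It gives the time, the measured TCP pose, the force and the opening at its end, in the units of the state.
- env.get_obs(): the state, without advancing time (a new reading comes with each control period).
- env.grab_frame(name): name is "scene" or "top" or "wrist"; returns the picture (384x512x3 uint8, red, green, blue); there is no depth.
- env.camera_params(name): a dict with "fx", "fy", "cx", "cy" (pixels), "position" and "attitude" of the camera in the world. Camera axes: x right, y down, z forward; pixel columns grow to the right and rows downward; lengths in mm; the calibration is good to about 2 mm. A picture is of the moment at which its call begins: read the wrist's pose just before it. camera_params takes no time and is no camera call; for the wrist camera it gives the pose at the moment of the call.
- env.sign_off(): hands the job in, once; it reports no verdict.
The state is a dict: "time": time; "joint_positions": joint angles; "joint_velocities": joint speeds; "effort": joint torques, N m; "tool_pos": TCP position; "ee_rot": TCP orientation; "wrist_force": force on the tool from outside, world axes, zero at the start; "torque": the same for the moment, N m; "grip_width": finger opening in mm.
Only numpy, scipy, OpenCV 4.12 (cv2) and the standard library are available. Lean on these libraries where they do the work, as an engineer would, in place of code of your own. Each camera call takes 0.05 s, during which the arm holds its last target. There are 200 camera calls.

## Working session

There is one attempt and no reset: what is moved stays moved. The work goes in short steps, Python scripts to look and compute and a tool call to move; the robot and the scene stay as the last step left them, time stands still between calls to the robot, and variables do not carry over. Pictures are saved under pics/ and viewed, about 8 in all and at most 12, crops included, and the job is handed in when it is done.

Besides the shell and the picture viewer there is one more tool, called after "Request:" as name(argument=value, ...) on one line, values as JSON. drive_tool: Moves the arm, as the interface text tells. Its arguments: {"type":"object","properties":{"plan":{"type":"array","items":{"type":"array"}},"force":{"type":"number"}},"required":["plan"]}

```bash
ls; mkdir -p pics
python3 - <<'E'
from station import env
import cv2
o=env.get_obs()
print({k:o[k] for k in('time','tool_pos','ee_rot','grip_width','wrist_force')})
for n in("scene","top"):
    print(n,env.camera_params(n)); cv2.imwrite(f"pics/{n}0.png",env.grab_frame(n)[:,:,::-1])
E
```

```text
pics
{'time': 0.0, 'tool_pos': array([157.46137773, 604.33655934, 241.42471378]), 'ee_rot': array([-3.13977473e+00,  1.40310318e-05,  2.88684263e+00]), 'grip_width': 85.4207364178428, 'wrist_force': array([ 0.04013921,  0.3487689 , -0.79925497])}
scene {'fx': 485.3402687827209, 'fy': 485.3402687827209, 'cx': 254.2086889477376, 'cy': 199.06964077964759, 'position': array([ 754.30222594,  766.78588206, 1436.67075291]), 'attitude': array([-2.61673319, -0.01091453,  2.87809337])}
top {'fx': 415.53619466776166, 'fy': 415.53619466776166, 'cx': 261.49467444207943, 'cy': 192.11141172144227, 'position': array([ 304.8438406 ,   53.73606422, 1281.77236442]), 'attitude': array([-2.92900583e+00, -1.96745819e-03, -1.56932788e+00])}
```

View pics/scene0.png

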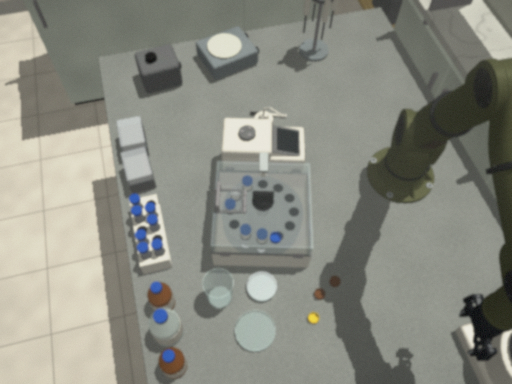

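View pics/top0.png

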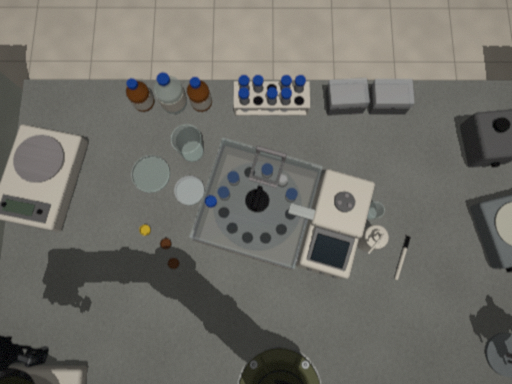

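The top view shows the changer, with the knob near (257,199), lid near (268,165) and measuring unit on the right. I'll zoom in with the calibration.

```bash
cat > h.py <<'E'
from station import env
import numpy as np, cv2
from scipy.spatial.transform import Rotation as Ro
def RPY(a): return Ro.from_euler('xyz',a).as_matrix()
def ray(cp,u,v,z):
    d=RPY(cp['attitude'])@np.array([(u-cp['cx'])/cp['fx'],(v-cp['cy'])/cp['fy'],1]); p=np.array(cp['position'])
    return p+d*(z-p[2])/d[2]
def proj(cp,X):
    q=RPY(cp['attitude']).T@(np.array(X)-cp['position']); return np.array([cp['cx']+cp['fx']*q[0]/q[2],cp['cy']+cp['fy']*q[1]/q[2]])
E
python3 - <<'E'
from h import *
cp=env.camera_params('top')
im=cv2.imread('pics/top0.png')
c=im[130:280,185:385]; cv2.imwrite('pics/topc.png',cv2.resize(c,None,fx=4,fy=4,interpolation=cv2.INTER_CUBIC))
im2=cv2.imread('pics/scene0.png')[150:270,200:320]
cv2.imwrite('pics/scenec.png',cv2.resize(im2,None,fx=5,fy=5,interpolation=cv2.INTER_CUBIC))
hsv=cv2.cvtColor(im,cv2.COLOR_BGR2HSV)
m=cv2.inRange(hsv,(100,90,40),(125,255,255)); m[:, :185]=0;m[:130]=0;m[:,330:]=0
n,l,s,ce=cv2.connectedComponentsWithStats(m)
for i in range(1,n):
    if s[i,4]>8: print('blue',ce[i],s[i,4],ray(cp,*ce[i],137)[:2])
m=(im.max(2)<40).astype(np.uint8); m[:180]=0;m[220:]=0;m[:,240:275].any(); m[:,:240]=0;m[:,275:]=0
n,l,s,ce=cv2.connectedComponentsWithStats(m)
for i in range(1,n):
    if s[i,4]>8: print('dark',ce[i],s[i],ray(cp,*ce[i],190)[:2])
E
```

```text
blue [266.88043478 168.83695652] 92 [619.90349689  36.58108846]
blue [232.7826087  176.58695652] 92 [596.9090767  133.48082916]
blue [222.98913043 191.83695652] 92 [552.53036998 160.3662858 ]
blue [291.23076923 193.43956044] 91 [548.27574232 -31.92090217]
blue [210.4017094 200.7008547] 117 [527.02345757 195.13488925]
dark [256.83251232 199.56650246] [246 186  23  25 406] [520.06032272  64.38690065]
```

View pics/topc.png

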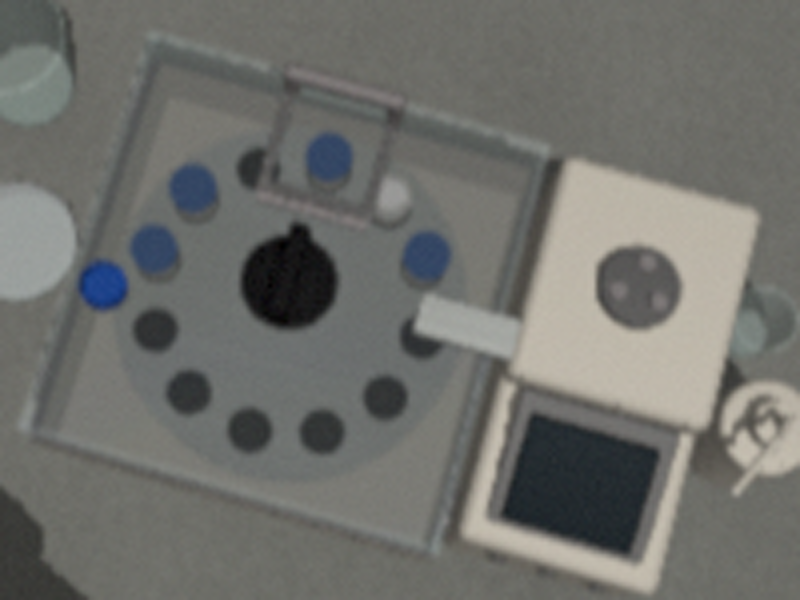

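View pics/scenec.png

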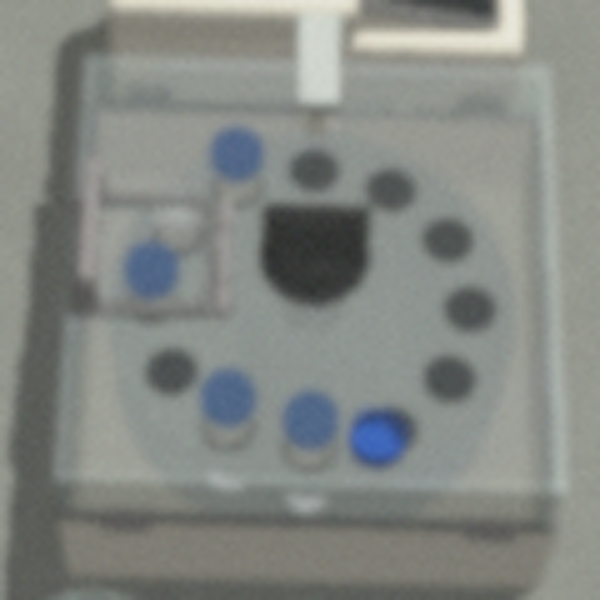

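The uncapped tube is at crop (390,200), one place clockwise of the port, which currently holds a capped tube. So I need +30° (CCW). The cap positions fit an axis at (524,65) and a changer yaw of -16.4°, with a 141 mm chord check. The fin appears to lie along changer x. I'll move above the knob.

Request:
drive_tool(plan=[[[0, 0, 0], [-49, -43, -20], 1], [[0, 0, 0], [-98, -86, -40], 1], [[0, 0, 0], [-147, -129, -50], 1], [[0, 0, 0], [-196, -172, -50], 1], [[0, 0, 0], [-245, -215, -50], 1], [[0, 0, 0], [-294, -258, -50], 1], [[0, 0, 0], [-343, -300, -50], 1], [[0, 0, 0], [-390, -343, -50], 1]])

```text
time: 0.9
tool_pos: [379.4, 276.2, 290.8]
ee_rot: [-3.14, 0.0, 2.887]
wrist_force: [0.3, 0.3, -0.5]
grip_width: 85.3
```

Request:
drive_tool(plan=[[[0, 0, 0], [-35, -30, 0], 1], [[0, 0, 0], [-75, -65, 0], 1], [[0, 0, 0], [-115, -100, 0], 1], [[0, 0, 0], [-155, -135, 0], 1], [[0, 0, 0], [-180, -157, 0], 1], [[0, 0, 0], [-193, -168, 0], 1], [[0, 0, 0], [-193, -168, 0], 1], [[0, 0, 0], [-193, -168, 0], 1]])

```text
time: 1.7
tool_pos: [523.4, 65.4, 290.6]
ee_rot: [-3.14, -0.001, 2.887]
wrist_force: [-0.7, 1.0, 1.2]
grip_width: 85.4
```

Run:
```python
from h import *
o=env.get_obs();print(o['tool_pos'],o['ee_rot'],o['joint_positions'])
cp=env.camera_params('wrist');print(cp)
im=env.grab_frame('wrist')[:,:,::-1].copy();cv2.imwrite('pics/w1.png',im)
print(proj(cp,[524,65,204]))
```

```text
[523.39103101  65.39281656 290.57079614] [-3.14011790e+00 -1.24524345e-03  2.88656742e+00] [-1.76726021e-01  3.13667434e-01  7.65049503e-03  1.67478496e+00
 -1.67203403e-03  1.15489146e+00  1.14700213e+00]
{'fx': 286.2351583734769, 'fy': 286.2351583734769, 'cx': 256.8074544177893, 'cy': 191.57885916417607, 'position': array([459.21412486,  82.80004324, 421.58641314]), 'attitude': array([2.87530803e+00, 1.12973059e-03, 1.31530315e+00])}
[256.04839055 201.08121344]
```

View pics/w1.png

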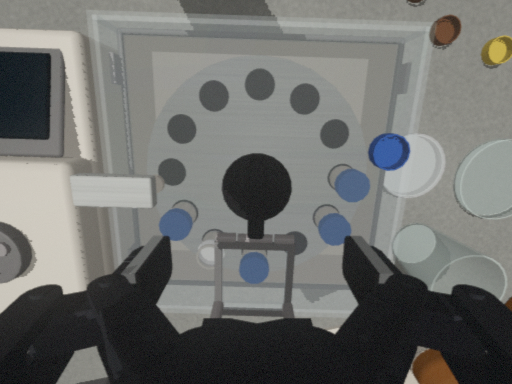

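The wrist view puts the fin vertical at column 257 (end about row 240), as predicted for an axis at (524,65). The open tube is at (208,252), one place clockwise of the port. I'll descend and pinch.

Request:
drive_tool(plan=[[[0, 0, 2], [0, 0, 20], 1], [[0, 0, 2], [0, 0, 40], 1], [[0, 0, 2], [0, 0, 60], 1], [[0, 0, 2], [0, 0, 78], 1], [[0, 0, 2], [0, 0, 93], 1], [[0, 0, 2], [0, 0, 104], 1], [[0, 0, 2], [0, 0, 110], 1], [[0, 0, 2], [0, 0, 110], 1]])

```text
time: 2.55
tool_pos: [522.5, 66.7, 180.3]
ee_rot: [-3.14, -0.002, 2.854]
wrist_force: [0.8, -0.5, -1.1]
grip_width: 85.1
```

Request:
drive_tool(plan=[[[0, 0, 0], [0, 0, 0], 0.6], [[0, 0, 0], [0, 0, 0], 0.4], [[0, 0, 0], [0, 0, 0], 0.2], [[0, 0, 0], [0, 0, 0], 0], [[0, 0, 0], [0, 0, 0], 0], [[0, 0, 0], [0, 0, 0], 0], [[0, 0, 0], [0, 0, 0], 0], [[0, 0, 0], [0, 0, 0], 0]], force=40)

```text
time: 3.35
tool_pos: [522.2, 65.2, 180.7]
ee_rot: [-3.139, -0.002, 2.853]
wrist_force: [-3.4, -5.1, 4.3]
grip_width: 13.6
```

Pinched at 13.6 mm, against a 14 mm fin. Now twisting +30° CCW.

Request:
drive_tool(plan=[[[0, 0, -5], [0, 0, 0], 0], [[0, 0, -10], [0, 0, 0], 0], [[0, 0, -15], [0, 0, 0], 0], [[0, 0, -20], [0, 0, 0], 0], [[0, 0, -25], [0, 0, 0], 0], [[0, 0, -30], [0, 0, 0], 0], [[0, 0, -30], [0, 0, 0], 0], [[0, 0, -30], [0, 0, 0], 0]])

```text
time: 4.15
tool_pos: [522.1, 63.3, 180.7]
ee_rot: [-3.138, -0.004, -2.909]
wrist_force: [-0.3, -5.2, 0.4]
grip_width: 13.6
```

Request:
drive_tool(plan=[[[0, 0, -30], [0, 0, 0], 0.5], [[0, 0, 0], [0, 0, 0], 0.8], [[0, 0, 0], [0, 0, 0], 1], [[0, 0, 0], [0, 0, 0], 1], [[0, 0, 0], [0, 0, -20], 1], [[0, 0, 0], [0, 0, -50], 1], [[0, 0, 0], [0, 0, -80], 1], [[0, 0, 0], [0, 0, -110], 1]])

```text
time: 4.95
tool_pos: [522.3, 63.8, 291.9]
ee_rot: [-3.138, -0.004, -2.906]
wrist_force: [-0.0, 0.1, -0.1]
grip_width: 85.4
```

My release call's first row carried a stray -30° turn, so I'll check the carousel before going on. The top and wrist views are both clear.

Run:
```python
from h import *
cp=env.camera_params('wrist')
im=env.grab_frame('wrist')[:,:,::-1].copy();cv2.imwrite('pics/w2.png',im)
hsv=cv2.cvtColor(im,cv2.COLOR_BGR2HSV)
m=cv2.inRange(hsv,(100,90,40),(125,255,255))
n,l,s,ce=cv2.connectedComponentsWithStats(m)
c=np.array([524,65])
for i in range(1,n):
    if s[i,4]>100:
        d=ray(cp,*ce[i],137)[:2]-c; print(ce[i],s[i,4],np.hypot(*d),np.degrees(np.arctan2(d[1],d[0]))+16.4)
y=np.radians(-16.4);e=np.array([np.cos(y),np.sin(y)])
print('port',proj(cp,[*(c+100*e),134]),'bar',proj(cp,[*(c+135*e),190]),c+135*e)
```

```text
[352.07539683 183.59920635] 756 96.8864065060091 119.42555080876687
[382.98559078 215.1950048 ] 1041 137.0738542842114 105.0485258864411
[175.14722753 226.06309751] 523 100.39801672613751 -31.784502847458057
[337.40345821 227.03025937] 694 98.18232497413254 90.24135791623067
[261.46493506 271.17662338] 385 101.68562631707938 32.30526531186208
port [213.00169952 257.76909085] bar [187.18482546 314.86390471] [653.50738656  26.88390333]
```

View pics/w2.png

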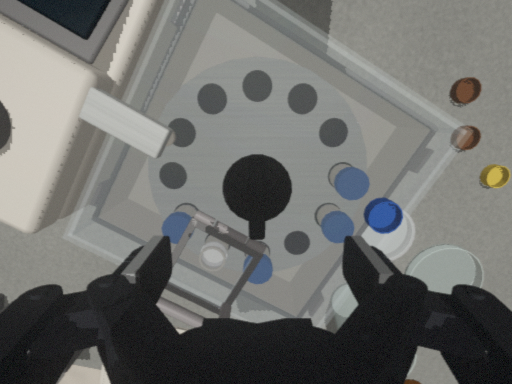

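It settled: caps now lie at about +120, +90, +30 and -30° from the port, and the open tube shows inside the lid frame at (213,255). Next I'll go over the bar, turning so the jaws open along changer x.

Request:
drive_tool(plan=[[[0, 0, 8], [-20, -11, 0], 1], [[0, 0, 16], [-40, -22, 0], 1], [[0, 0, 24], [-60, -33, 0], 1], [[0, 0, 32], [-80, -44, 0], 1], [[0, 0, 40], [-100, -55, 0], 1], [[0, 0, 48], [-119, -66, 0], 1], [[0, 0, 56], [-119, -66, 0], 1], [[0, 0, 64], [-119, -66, 0], 1]])

```text
time: 5.8
tool_pos: [655.8, 27.6, 296.6]
ee_rot: [3.141, 0.005, 2.256]
wrist_force: [-0.8, -0.6, 0.9]
grip_width: 85.3
```

Request:
drive_tool(plan=[[[0, 0, 8], [0, 0, 0], 1], [[0, 0, 16], [0, 0, 0], 1], [[0, 0, 24], [0, 0, 0], 1], [[0, 0, 32], [0, 0, 0], 1], [[0, 0, 40], [0, 0, 0], 1], [[0, 0, 48], [0, 0, 0], 1], [[0, 0, 56], [0, 0, 0], 1], [[0, 0, 56], [0, 0, 0], 1]])

```text
time: 6.6
tool_pos: [655.8, 27.9, 296.1]
ee_rot: [3.138, 0.003, 1.279]
wrist_force: [0.2, -0.0, 0.4]
grip_width: 85.3
```

Run:
```python
from h import *
o=env.get_obs();print(o['time'],o['tool_pos'],o['ee_rot'],o['joint_positions'])
cp=env.camera_params('wrist')
im=env.grab_frame('wrist')[:,:,::-1].copy()
print('bar',proj(cp,[653.5,26.9,190]))
cv2.imwrite('pics/w3.png',im)
```

```text
6.6 [655.77212945  27.92575045 296.11043686] [3.13806707e+00 2.72028538e-03 1.27910578e+00] [-0.29833825  0.5450248   0.39214899  1.32364908 -0.20291483  1.3096798
 -0.19758578]
bar [254.01645572 195.84252547]
```

View pics/w3.png

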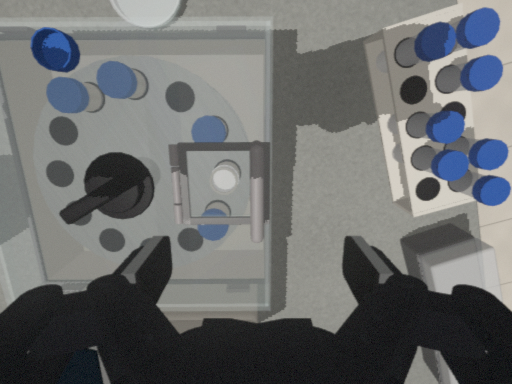

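The bar is vertical at column 257, rows 145–240, against a prediction of (254,196); agreement is within 3 mm and it is centred on the TCP. I'll descend and grip.

Request:
drive_tool(plan=[[[0, 0, 0], [0, 0, 20], 1], [[0, 0, 0], [0, 0, 40], 0.9], [[0, 0, 0], [0, 0, 60], 0.8], [[0, 0, 0], [0, 0, 78], 0.7], [[0, 0, 0], [0, 0, 94], 0.7], [[0, 0, 0], [0, 0, 107], 0.7], [[0, 0, 0], [0, 0, 114], 0.7], [[0, 0, 0], [0, 0, 114], 0.7]])

```text
time: 7.45
tool_pos: [655.7, 27.6, 181.3]
ee_rot: [3.139, 0.003, 1.285]
wrist_force: [0.3, -0.2, 0.5]
grip_width: 59.8
```

Request:
drive_tool(plan=[[[0, 0, 0], [0, 0, 0], 0.5], [[0, 0, 0], [0, 0, 0], 0.3], [[0, 0, 0], [0, 0, 0], 0.1], [[0, 0, 0], [0, 0, 0], 0], [[0, 0, 0], [0, 0, 0], 0], [[0, 0, 0], [0, 0, 0], 0], [[0, 0, 0], [0, 0, 0], 0], [[0, 0, 0], [0, 0, 0], 0]], force=40)

```text
time: 8.25
tool_pos: [656.1, 27.5, 181.7]
ee_rot: [3.138, 0.003, 1.285]
wrist_force: [-0.1, 0.3, 4.0]
grip_width: 10.5
```

Request:
drive_tool(plan=[[[-1.7, 0, 0], [0, -1.8, -3.4], 0], [[-3.3, 0, 0], [0, -3.6, -6.8], 0], [[-5, 0, 0], [0, -5.7, -10], 0], [[-6.7, 0, 0], [0, -7.8, -13.3], 0], [[-8.4, 0, 0], [0, -10.1, -16.3], 0], [[-10, 0, 0], [0, -12.5, -19.3], 0], [[-13.3, 0, 0], [0, -17.8, -25], 0], [[-13.3, 0, 0], [0, -17.8, -25], 0]])

```text
time: 9.05
tool_pos: [639.0, 32.6, 207.5]
ee_rot: [2.903, 0.003, 1.286]
wrist_force: [4.1, -2.3, -1.6]
grip_width: 10.4
```

Run:
```python
from h import *
o=env.get_obs();print(o['tool_pos'],o['ee_rot'],o['wrist_force'],o['torque'],o['grip_width'],o['joint_positions'])
im=env.grab_frame('wrist')[:,:,::-1];cv2.imwrite('pics/w4.png',im)
```

```text
[638.97489659  32.59291912 207.48093141] [2.90329770e+00 2.52594835e-03 1.28580349e+00] [ 4.0814417  -2.30561837 -1.62801529] [-0.32000562 -0.71090908 -0.10361996] 10.407006773528439 [-0.42660724  0.47943363  0.43189314  1.73892113 -0.16610587  0.74208564
 -0.23485941]
```

View pics/w4.png

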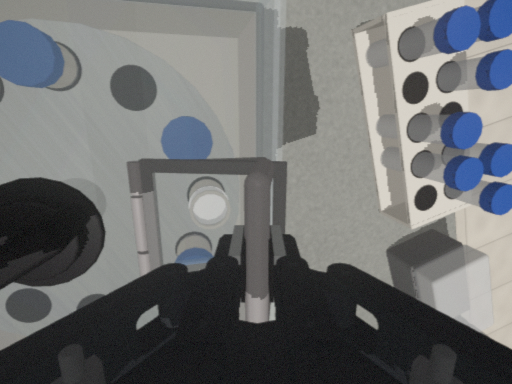

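The bar is held between the pads and the lid is following (about 20°). Forces are small. j6 is nearing its lower limit, so I'll cap the tilt at 28° and compute the rest of the arc relative to the measured grip pose.

```bash
cat > arc.py <<'E'
from h import *
def tgt(th,phi):
    t=np.radians(28.26+th);p=np.radians(phi);e=np.radians(-16.4)
    dX=90.8*np.cos(t)-80+8.3*np.sin(p); dZ=90.8*np.sin(t)-43+8.3*(1-np.cos(p))
    return np.array([656.1+dX*np.cos(e),27.5+dX*np.sin(e),181.7+dZ])
def rows(ths,phis):
    o=env.get_obs();R=RPY(o['ee_rot']);ph0=np.degrees(3.1395-o['ee_rot'][0])
    for th,ph in zip(ths,phis): print(th,'rx',round(-(ph-ph0),1),np.round(R.T@(tgt(th,ph)-o['tool_pos']),1))
E
python3 -c "
from arc import *
t=np.array([22.5,25,27.5,30,32.5,35,37.5,40,42.5,45,47.5,50,52.5,55,57.5,60]);rows(t,13.5+(t-20)*14.5/40)"
```

```text
22.5 rx -1.0 [-0.1 -2.3 -2.6]
25.0 rx -1.9 [-0.1 -4.6 -5.7]
27.5 rx -2.8 [-0.1 -7.1 -8.7]
30.0 rx -3.7 [ -0.1  -9.7 -11.6]
32.5 rx -4.6 [ -0.1 -12.4 -14.4]
35.0 rx -5.5 [ -0.1 -15.2 -17. ]
37.5 rx -6.4 [ -0.1 -18.2 -19.5]
40.0 rx -7.3 [ -0.1 -21.2 -21.9]
42.5 rx -8.2 [ -0.1 -24.4 -24.1]
45.0 rx -9.1 [ -0.1 -27.6 -26.2]
47.5 rx -10.0 [ -0.1 -31.  -28.2]
50.0 rx -11.0 [ -0.1 -34.4 -30. ]
52.5 rx -11.9 [ -0.1 -37.9 -31.6]
55.0 rx -12.8 [ -0.1 -41.4 -33.1]
57.5 rx -13.7 [ -0.1 -45.  -34.4]
60.0 rx -14.6 [ -0.1 -48.7 -35.6]
```

Request:
drive_tool(plan=[[[-1, 0, 0], [0, -2.3, -2.6], 0], [[-1.9, 0, 0], [0, -4.6, -5.7], 0], [[-2.8, 0, 0], [0, -7.1, -8.7], 0], [[-3.7, 0, 0], [0, -9.7, -11.6], 0], [[-4.6, 0, 0], [0, -12.4, -14.4], 0], [[-5.5, 0, 0], [0, -15.2, -17], 0], [[-6.4, 0, 0], [0, -18.2, -19.5], 0], [[-7.3, 0, 0], [0, -21.2, -21.9], 0]])

```text
time: 9.9
tool_pos: [615.7, 39.5, 224.7]
ee_rot: [2.774, 0.002, 1.285]
wrist_force: [4.5, -2.0, 2.6]
grip_width: 10.7
```

```bash
python3 -c "
from arc import *
o=env.get_obs();print(o['joint_positions'],o['wrist_force'],o['grip_width'])
t=np.array([43,46,49,52,55,58,60]);rows(t,13.5+(t-20)*14.5/40)"
```

```text
[-0.55896225  0.39412705  0.50942101  1.88717789 -0.08589635  0.56665324
 -0.33564793] [ 4.51832112 -2.03518073  2.5620608 ] 10.74630083291626
43 rx -0.9 [-0.1 -5.  -2.6]
46 rx -2.0 [-0.1 -8.6 -5.6]
49 rx -3.1 [ -0.1 -12.3  -8.3]
52 rx -4.2 [ -0.1 -16.2 -10.9]
55 rx -5.3 [ -0.1 -20.2 -13.2]
58 rx -6.4 [ -0.  -24.3 -15.3]
60 rx -7.1 [ -0.  -27.1 -16.6]
```

Request:
drive_tool(plan=[[[-0.9, 0, 0], [0, -5, -2.6], 0], [[-2, 0, 0], [0, -8.6, -5.6], 0], [[-3.1, 0, 0], [0, -12.3, -8.3], 0], [[-4.2, 0, 0], [0, -16.2, -10.9], 0], [[-5.3, 0, 0], [0, -20.2, -13.2], 0], [[-6.4, 0, 0], [0, -24.3, -15.3], 0], [[-7.1, 0, 0], [0, -27.1, -16.6], 0], [[-7.1, 0, 0], [0, -27.1, -16.6], 0]])

```text
time: 10.7
tool_pos: [587.9, 47.7, 233.0]
ee_rot: [2.644, -0.0, 1.285]
wrist_force: [3.5, -3.0, 9.0]
grip_width: 10.3
```

Run:
```python
from arc import *
o=env.get_obs();print(o['tool_pos'],o['ee_rot'],o['wrist_force'],o['grip_width'],tgt(60,28))
rows([60],[28])
cv2.imwrite('pics/w5.png',env.grab_frame('wrist')[:,:,::-1])
im=env.grab_frame('scene')[:,:,::-1]
cv2.imwrite('pics/s5.png',cv2.resize(im[140:280,190:330],None,fx=4.2,fy=4.2,interpolation=cv2.INTER_CUBIC))
```

```text
[587.94566751  47.70842044 233.00632249] [ 2.64438203e+00 -1.77483318e-04  1.28489671e+00] [ 3.49822329 -3.01446089  8.98732496] 10.346303258279129 [585.73784135  48.20870946 230.42966761]
60 rx 0.4 [-0.1 -3.2  1.2]
```

View pics/w5.png

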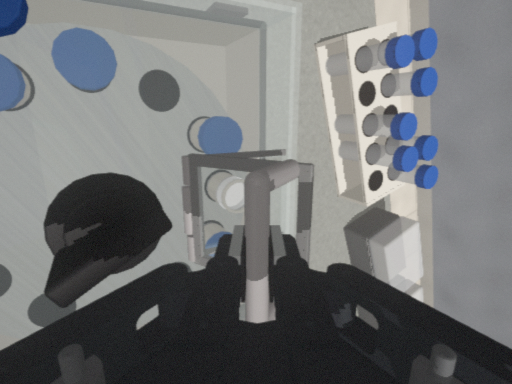

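View pics/s5.png

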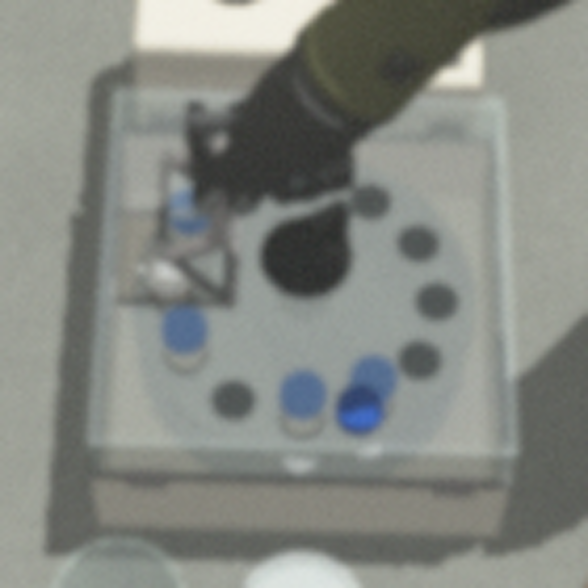

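The lid is up and the open tube is visible below it. The TCP sits about 2–3 mm short of the planned arc, so I'll measure the lid angle from the side-frame edge, casting rays onto the lid's side plane.

Run:
```python
from h import *
im=cv2.imread('pics/w5.png'); c=im[130:270,170:330]
c=cv2.convertScaleAbs(c,alpha=1.4,beta=20)
cv2.imwrite('pics/w5c.png',cv2.resize(c,None,fx=5,fy=4.2,interpolation=cv2.INTER_CUBIC) if 0 else cv2.resize(c,None,fx=4,fy=4,interpolation=cv2.INTER_CUBIC))
```

```text
(no output)
```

View pics/w5c.png

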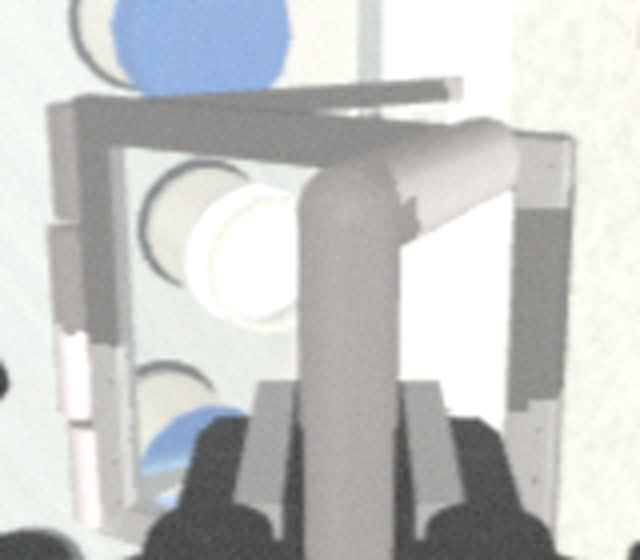

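Run:
```python
from h import *
cp=env.camera_params('wrist')
e=np.radians(-16.4);M=np.array([[np.cos(e),np.sin(e),0],[-np.sin(e),np.cos(e),0],[0,0,1]])
P=M@(np.array(cp['position'])-[524,65,0])
for n,u,v in(('far corner',313,163.75),('hinge corner',190,153.75),('frame inner mid',251,171.3)):
  d=M@RPY(cp['attitude'])@np.array([(u-cp['cx'])/cp['fx'],(v-cp['cy'])/cp['fy'],1])
  for yy in(40,42,44.5):
    X=P+d*(yy-P[1])/d[1]; print(n,yy,X.round(1),'rel hinge',(X-[55,0,147]).round(1))
# predicted far corner px for lid angles
def lid(th,x,y,z):
  t=np.radians(th); c=np.array([55+x*np.cos(t)-z*np.sin(t),y,147+x*np.sin(t)+z*np.cos(t)]); return proj(cp,M.T@c+[524,65,0])
for th in(56,58,60,62): print(th,'far',lid(th,89,42,5),'hinge',lid(th,0,42,5),'barend',lid(th,80,32,43))
```

```text
far corner 40 [112.6  40.  217. ] rel hinge [57.6 40.  70. ]
far corner 42 [105.   42.  226.1] rel hinge [50.  42.  79.1]
far corner 44.5 [ 95.6  44.5 237.5] rel hinge [40.6 44.5 90.5]
hinge corner 40 [ 61.   40.  139.6] rel hinge [ 6.  40.  -7.4]
hinge corner 42 [ 57.   42.  154.1] rel hinge [ 2.  42.   7.1]
hinge corner 44.5 [ 52.1  44.5 172.2] rel hinge [-2.9 44.5 25.2]
frame inner mid 40 [ 70.1  40.  219.6] rel hinge [15.1 40.  72.6]
frame inner mid 42 [ 65.5  42.  228.6] rel hinge [10.5 42.  81.6]
frame inner mid 44.5 [ 59.7  44.5 239.7] rel hinge [ 4.7 44.5 92.7]
56 far [303.71578079 163.72885523] hinge [179.42359455 153.58858447] barend [257.21355946 196.34193019]
58 far [301.45598537 164.56562399] hinge [179.23223611 153.57218595] barend [251.35571929 197.42015791]
60 far [298.93247309 165.41110095] hinge [179.04741952 153.55475003] barend [245.22061955 198.46643187]
62 far [296.13814757 166.26367898] hinge [178.86937553 153.53630064] barend [238.81874451 199.47598791]
```

The bar's pixel column and the grip geometry both give about 57.5°, so I'll nudge it a bit further open.

Request:
drive_tool(plan=[[[0, 0, 0], [0, -1.5, -0.4], 0], [[0, 0, 0], [0, -2.5, -0.7], 0], [[0, 0, 0], [0, -3.5, -1], 0], [[0, 0, 0], [0, -3.5, -1], 0], [[0, 0, 0], [0, -3.5, -1], 0], [[0, 0, 0], [0, -3.5, -1], 0], [[0, 0, 0], [0, -3.5, -1], 0], [[0, 0, 0], [0, -3.5, -1], 0]])

```text
time: 11.6
tool_pos: [585.9, 48.3, 233.3]
ee_rot: [2.642, -0.001, 1.284]
wrist_force: [3.2, -2.1, 5.7]
grip_width: 10.5
```

```bash
cat > chk.py <<'E'
from arc import *
from scipy.optimize import brentq
o=env.get_obs();p=np.array(o['tool_pos']);ph=3.1395-o['ee_rot'][0]
X=80+(p[:2]-[656.1,27.5])@[.9593,-.2823];Z=43-8.3+p[2]-181.7
f=lambda s:np.hypot(X-s*np.sin(ph),Z+s*np.cos(ph))-90.8
s=brentq(f,-15,25);print(p,o['wrist_force'],o['grip_width'],'s',s,'theta',np.degrees(np.arctan2(Z+s*np.cos(ph),X-s*np.sin(ph)))-28.26)
im=env.grab_frame('wrist')[:,:,::-1];cp=env.camera_params('wrist')
g=cv2.cvtColor(im,cv2.COLOR_BGR2GRAY).astype(float)
hs=cv2.cvtColor(im,cv2.COLOR_BGR2HSV)
for r in(200,210,220): print(r,g[r,236:276:2].astype(int))
e=np.radians(-16.4);M=np.array([[np.cos(e),np.sin(e),0],[-np.sin(e),np.cos(e),0],[0,0,1]])
for th in(56,58,60,62):
  t=np.radians(th+28.26);print(th,[proj(cp,M.T@np.array([57.5+90.8*np.cos(t),y,147+90.8*np.sin(t)])+[524,65,0]).round(1) for y in(20,32)])
cv2.imwrite('pics/last.png',im)
E
python3 chk.py
```

```text
[585.85752847  48.31469013 233.33103409] [ 3.21814802 -2.06819211  5.69176807] 10.536619076094816 s 4.96463512431379 theta 58.97976166955826
200 [198 198 199 189 132 109 106 113 111 113 115 112 112 113 114 108 106 161
 174 174]
210 [162 159 162 167 131 104 107 108 115 112 114 112 110 113 111 108 109 161
 176 175]
220 [155 157 156 155 127 103 106 110 116 113 112 112 113 109 109 106 108 162
 174 171]
56 [array([265.7, 218.8]), array([265.9, 194.7])]
58 [array([260.3, 220.1]), array([260.3, 195.7])]
60 [array([254.5, 221.4]), array([254.4, 196.7])]
62 [array([248.5, 222.6]), array([248.2, 197.7])]
```

Both estimates now say about 59°. One more small nudge.

Request:
drive_tool(plan=[[[0, 0, 0], [0, -2, -0.3], 0], [[0, 0, 0], [0, -3, -0.5], 0], [[0, 0, 0], [0, -3, -0.5], 0], [[0, 0, 0], [0, -3, -0.5], 0], [[0, 0, 0], [0, -3, -0.5], 0], [[0, 0, 0], [0, -3, -0.5], 0], [[0, 0, 0], [0, -3, -0.5], 0], [[0, 0, 0], [0, -3, -0.5], 0]])

```text
time: 12.45
tool_pos: [584.2, 48.8, 233.5]
ee_rot: [2.64, -0.002, 1.284]
wrist_force: [3.7, -1.3, 7.0]
grip_width: 10.2
```

```bash
python3 chk.py
```

```text
[584.19531325  48.82755352 233.45404645] [ 3.73705938 -1.290012    6.9710312 ] 10.245473982923523 s 4.907545027019797 theta 60.06807695193267
200 [198 200 199 198 136 109 109 113 114 114 113 113 112 114 111 111 107 161
 174 173]
210 [166 163 162 164 132 107 109 111 114 112 111 112 114 113 111 112 110 165
 176 174]
220 [157 157 157 156 122 105 108 111 114 113 111 114 113 111 113 110 108 165
 173 174]
56 [array([268.9, 218.1]), array([269.1, 194.1])]
58 [array([263.4, 219.4]), array([263.6, 195.1])]
60 [array([257.8, 220.7]), array([257.7, 196.1])]
62 [array([251.9, 221.9]), array([251.7, 197.1])]
```

View pics/last.png

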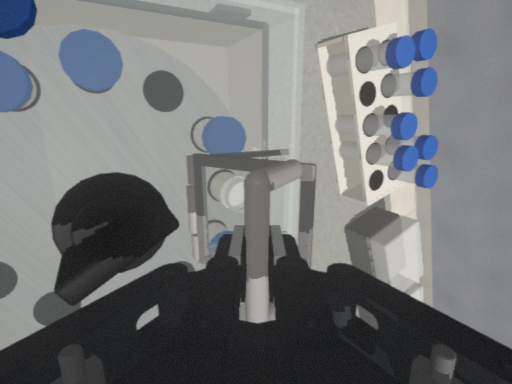

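The lid bar is held at column 257 and the open tube is under the port at about (233,190). The two lid angle estimates are 60.1° and about 60.3°, so I'm handing in.

```bash
python3 -c "
from station import env
print(env.sign_off(), env.get_obs()['time'])"
```

```text
the job is handed in; nothing more can be done
the job is handed in; nothing more can be done
```

The uncapped tube is now under the port, and the arm is holding the lid open at about 60°. I handed the job in at about 12.5 s of the 54 s allowed.

**Carousel:** With the lid shut, I pinched the fin and turned the carousel one place (+30°) counterclockwise, then let go. The caps then read about +120, +90, +30 and -30° from the port, which fits a settled click. The open tube showed inside the lid frame.

**Lid:** I gripped the bar and lifted it along its arc with the gripper tilted back about 28°, toward the robot. The last checks gave about 60.1° from the grip geometry and 60.3° from the bar's pixel position. Calibration error could shift these by a degree or so. The wrist force was about 8 N.

**Other checks:**
- **Release turn:** my release move carried a stray extra turn command in its first row. The check afterwards showed the carousel properly seated.
- **Lid short of target:** the lid first stopped at about 57.5° and needed two small nudges.
- **Lid corner check:** reading the angle from the lid's corners was too uncertain, because the exact plate edges aren't given, so I didn't use it.
- **Grip width:** the gripper reads 10.2 mm on the 12 mm bar, and the bar stayed held throughout.
- **Loose cap and bystanders:** the loose cap was still on the cover when last seen, but I didn't measure whether it had moved. I never moved the arm down near the other items and didn't re-measure them.

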